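Wind back the paint clamp and lift out the painted lid, held level

TASK

In the art room, wind the clamp's black handwheel clockwise, over as many grasps as it takes, until the red pointer on the sliding jaw stands at the middle of the green mark, while the lid stays on the bed. Then take the freshly painted lid by its wooden handle, lift it straight up and hold it steady and level, its underside well over 10 cm above the clamp's bed, so that the paint does not run. Finish while still holding it up like that; leave the pointer at the mark and the other things on the table where they are.

Things in the scene. Friction and masses are not known exactly. Their poses are not given: they have to be found in the camera images.
- clamp: Edge clamp fixed to the table; origin on its underside, z up. Grey base x +-105, y -180 to 220, 18 mm thick. Two rubber strips (y 49 to 189) carry the lid at 30 mm height between a wooden fence (y 190 to 210, 52 mm high) and the sliding jaw (150 mm long in x, top 58 mm high). At y -115 a blue gear housing, 58 mm high, carries the handwheel.
- wheel_grip (a point): Centre of the black disc handwheel (round, 60 mm diameter, 18 mm thick, white line on top, small aluminium hub cap 5 mm high), on its upright axis at mid-thickness, 91 mm above the table. 24 mm of free shaft (18 mm diameter) lies below the wheel. Grip it across its diameter from above.
- wheel (a joint): Angle of the handwheel, rad; grows as it turns clockwise seen from above. Range 0 to 4.5. It drives the jaw by rack and pinion: 10 mm of jaw travel per rad, away from the lid (towards the clamp's -y). It turns lightly (under 0.1 N m) and stays where it is left.
- pointer (a point): Top of the red pointer (18 x 6 mm) on the +x end of the sliding jaw, 30 mm above the table; moves with the jaw along the clamp's -y. The jaw's steel lip (110 mm long, underside 42 mm, top 49 mm above the table) covers the lid's edge by up to 17 mm, 2 mm above it, so the lid cannot rise until the jaw is back about 20 mm.
- mark: Green mark, 18 x 10 x 3 mm (10 mm along the clamp's y), on the base beside the jaw, under the pointer's path; origin at the middle of its underside, axes parallel to the clamp's. The pointer is at the mark when both have the same place along the clamp's y.
- lid: Square plywood box lid 150 x 150 x 10 mm with a black painted flower on top, 0.17 to 0.35 kg, loose; origin at the centre of its underside, z up. At the start it lies on the bed, square to the clamp, with its edge under the jaw's lip. A wooden bar handle 70 (x) x 20 (y) x 38 mm high stands on its centre; its top is 48 mm above the underside.
- lid_handle (a point): Point in the middle of the lid's handle, 35 mm above the lid's underside (13 mm below the handle's top), at the centre of mass in plan; pinch the 20 mm width (along the lid's y) here from above.
- paint_bottle: Bystander: standing black paint bottle, 72 mm diameter, 190 mm high; origin at its underside. Leave alone.
- blue_bowl: Bystander: upturned blue bowl, 124 mm diameter, 52 mm high; origin at its underside. Leave alone.
- glue_jar: Bystander: white jar with yellow cap, 56 mm diameter, 80 mm high; origin at its underside. Leave alone.
- brush: Bystander: green paint brush lying flat, 220 mm long. Leave alone.
- brush_jar: Bystander: green glass jar of brushes, 80 mm diameter, about 210 mm high over the brushes; origin at its underside. Leave alone.
- card_tube: Bystander: standing cardboard tube, 64 mm diameter, 160 mm high; origin at its underside. Leave alone.
- scissors: Bystander: red-handled scissors lying flat, about 150 mm long. Leave alone.
Mind the look-alikes: they are no part of the job. There is more than one size of the lid; the job needs the larger.

How it is judged:
By the outcome, as a careful person would: the job done as asked, in the order asked, and still so for the second after the job is handed in, while the arm keeps its last pose, push and grip.
It also fails if it takes over 51 s, if anything falls off the work surface, if the arm or the gripper's body presses on something with over 40 N, if the wrist force passes 120 N, or if a joint passes its speed limit or range.

ROBOT

A 6-joint arm with a two-finger parallel gripper is mounted at the origin on the work surface. World frame = base frame: x ahead of the robot, y to its left, z up, the work surface at z = 0. Lengths are in m, angles in degrees, forces in N, time in s.
With the tool pointing down it reaches from about 0.35 to 0.875 m from the base axis. Payload 4.2 kg.
Tool frame: the origin (TCP) lies between the finger pads; the fingertips stand 25 mm ahead of it and the grasp point (between the pads) lies 6 mm ahead of it (r.tips_ahead is the distance from the TCP to the fingertips, in m); z points along the fingers, y is the direction in which the jaws open and shut (so a half turn about z gives the same grasp; the last joint's range is limited). The gripper opens to 87 mm and grips with 3 to 60 N. Pads are 19 mm wide; open, the fingers measure 117 mm over their backs; the gripper's body (75 mm by 190 mm) begins 51 mm behind the grasp point.
Start: joints at [-60.298, 22.042, 0.453, 0, -68.411, -14.817], TCP at [0.161, -0.604, 0.248] pointing down, gripper open.
Joint ranges: [-179.83, 179.83], [-69.29, 118.12], [-61.27, 80.66], [-181.25, 117.63], [-171.15, -9.14], [-177.46, 177.46]. Speed limits (degrees/s): [159.86, 159.86, 180, 180, 180, 180].

INTERFACE

Orientations are given as a 3x3 rotation matrix whose columns are the frame's x, y, z axes.
In Python, from station import r, vision, finish_job gives the robot as it stands.
- The arm moves only by the shell command python3 -m jog 'ROWS'. ROWS is a JSON object of lists of equal length, an entry for each row: "rot": the turn, a rotation vector about the world's x, y, z in degrees, a list of three; "delta_pos": the shift along the world's x, y, z in mm, a list of three; "grip": the opening in per cent of the stroke, from 0 (shut) to 100 (fully open). A call has 1 to 10 rows; each row shifts and turns the commanded pose from where the row before left it; what a row does not reach is not made up. A row lasts 1/12 s, in which the tool goes at most 41.7 mm and 7.16 degrees, less where a joint would pass 70% of its speed; a pose out of reach is approached as far as the arm can. A call with a gripper value outside its range is refused whole. The fingers move at their own pace and stop on an object; the grip force is fixed at half the most. Time passes only in rows, so rows that do not move let the fingers close. It gives the time, the measured TCP pose, the force and the opening at its end, in the units of the state.
- r.sense(): the state, without advancing time (a new reading comes with each control period).
- vision.capture(name): name is "side" or "top" or "wrist"; returns a dict with "frame" (420x560x3 uint8, red, green, blue), "K" (3x3 intrinsics, pixels), "k1" (the pictures are not rectified: a ray, as slopes to the right and down, at radius r is drawn at 1 + k1 r^2 times it, then the intrinsics apply), "xyz" and "orientation" of the camera in the world. Camera axes: x right, y up, looking along -z (the intrinsics and any distortion apply to the point x, -y, -z); pixel columns grow to the right and rows downward; lengths in m; the calibration is good to about 2 mm. A picture is of the moment at which its call begins. There is no depth.
- finish_job(): hands the job in, once; it reports no verdict.
The state is a dict: "time_s": time; "joints": joint angles; "joint_velocities": joint speeds; "effort": joint torques, N m; "tcp_pos": TCP position; "ee_rot": TCP orientation; "wrist_force": force on the tool from outside, world axes, zero at the start; "moment": the same for the moment, N m; "gripper_width": opening from 0.0 (shut) to 1.0 (fully open).
Only numpy, scipy, OpenCV 4.12 (cv2) and the standard library are available. Lean on these libraries where they do the work, as an engineer would, in place of code of your own. Each camera call takes 0.05 s, during which the arm holds its last target. There are 200 camera calls.

## Working session

There is one attempt and no reset: what is moved stays moved. The work goes in short steps, Python scripts to look and compute and a shell command to move; the robot and the scene stay as the last step left them, time stands still between calls to the robot, and variables do not carry over. Pictures are saved under pics/ and viewed, about 8 in all and at most 12, crops included, and the job is handed in when it is done.

```bash
ls; mkdir -p pics; cat > h.py <<'E'
import numpy as np, cv2
from station import r, vision, finish_job
def snap(name, fn):
    c=vision.capture(name); cv2.imwrite('pics/'+fn+'.png',c['frame'][:,:,::-1]); 
    np.savez('pics/'+fn+'.npz',**{k:np.array(v) for k,v in c.items()}); return c
def load(fn): return dict(np.load('pics/'+fn+'.npz'))
def ray(c,uv):
    K=np.array(c['K']); k=float(c['k1'])
    d=np.array([[(uv[0]-K[0,2])/K[0,0],(uv[1]-K[1,2])/K[1,1]]])[0]
    s=d.copy()
    for _ in range(20): s=d/(1+k*(s@s))
    v=np.array(c['orientation'])@np.array([s[0],-s[1],-1.]); return np.array(c['xyz']),v
def onz(c,uv,z):
    o,v=ray(c,uv); return o+v*(z-o[2])/v[2]
def proj(c,p):
    q=np.array(c['orientation']).T@(np.array(p)-np.array(c['xyz'])); s=np.array([q[0],-q[1]])/-q[2]
    s=s*(1+float(c['k1'])*(s@s)); K=np.array(c['K']); return np.array([K[0,0]*s[0]+K[0,2],K[1,1]*s[1]+K[1,2]])
E
python3 - <<'E'
from h import *
for n in('top','side'):
    c=snap(n,n+'0'); print(n,c['xyz'],c['K'],c['k1'],c['orientation'])
print(r.sense())
E
```

```text
pics
top [0.27400363 0.057657   1.62190778] [[510.56460607   0.         271.31570876]
 [  0.         510.56460607 211.57066843]
 [  0.           0.           1.        ]] -0.13593621224055108 [[-0.00184044  0.98707613 -0.16024145]
 [-0.99998948 -0.00114354  0.00444117]
 [ 0.00420053  0.16024794  0.98706786]]
side [ 0.43860648 -1.16416932  1.13435773] [[509.83745625   0.         272.01347757]
 [  0.         509.83745625 205.828015  ]
 [  0.           0.           1.        ]] 0.04562187284904689 [[ 0.99678565  0.0509214  -0.06184973]
 [-0.08009146  0.65200404 -0.75397353]
 [ 0.00193288  0.75650363  0.65398664]]
{'time_s': 0.1, 'joints': array([-6.02978800e+01,  2.20873133e+01,  3.88795449e-01, -2.50078300e-02,
       -6.84121305e+01, -1.48165750e+01]), 'joint_velocities': array([ 0.06897825, -0.09712278,  0.23070774,  0.1251558 ,  0.00741978,
        0.07982936]), 'effort': array([-1.53177021e-03, -3.91688776e+01,  1.87935394e+01,  4.23185706e+00,
        1.35177450e-02, -6.83733765e-05]), 'tcp_pos': array([ 0.1604504 , -0.60355325,  0.24656777]), 'ee_rot': array([[-9.66482231e-01, -2.56732802e-01, -6.04335647e-04],
       [-2.56733493e-01,  9.66480411e-01,  1.87851415e-03],
       [ 1.01802364e-04,  1.97070374e-03, -9.99998053e-01]]), 'wrist_force': array([ 0.15821638, -0.53258962, -0.25448193]), 'moment': array([-0.02163767,  0.05390586, -0.01863362]), 'gripper_width': 1.0017062913146704}
```

View pics/top0.png

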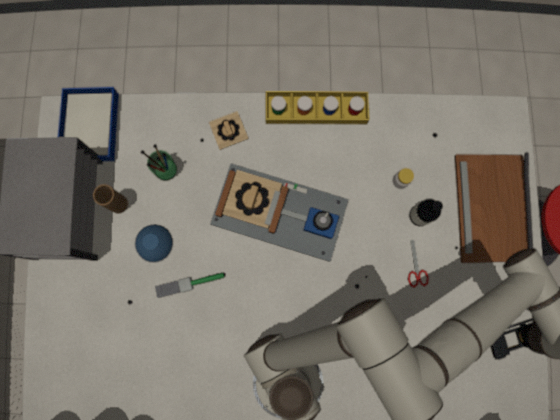

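View pics/side0.png

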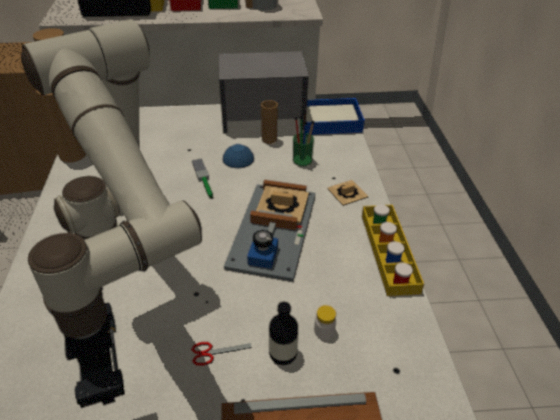

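The top view shows the clamp at about (280,212), with the wheel at (323,219), the lid at (253,198) and the mark/pointer at about (297,188). The smaller look-alike lid is at (229,130).

```bash
python3 - <<'E'
from h import *
a=cv2.imread('pics/top0.png')[155:265,205:355]; b=cv2.imread('pics/side0.png')[175:285,220:325]
a=cv2.resize(a,None,fx=4.5,fy=4.5,interpolation=cv2.INTER_CUBIC)
cv2.imwrite('pics/a.png',cv2.convertScaleAbs(a,alpha=1.6)) # 675x495
E
```

```text
(no output)
```

View pics/a.png

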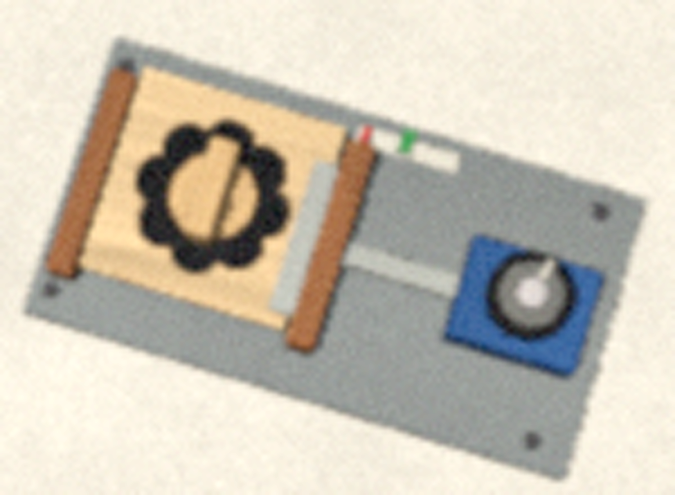

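The crop shows base corners at (120,38), (648,200), (567,480) and (25,313). The pointer is at (366,135), the mark at (408,141), the wheel at (531,292) and the handle top at about (222,185).

```bash
cat >> h.py <<'E'
def clamp():
    c=load('top0'); P=[onz(c,(205+u/4.5,155+v/4.5),.018)[:2] for u,v in [(120,38),(648,200),(567,480),(25,313)]]
    L=np.array([[.105,.22],[.105,-.18],[-.105,-.18],[-.105,.22]]); P=np.array(P)
    a=L-L.mean(0); b=P-P.mean(0)
    th=np.arctan2((a[:,0]*b[:,1]-a[:,1]*b[:,0]).sum(),(a*b).sum())
    R=np.array([[np.cos(th),-np.sin(th)],[np.sin(th),np.cos(th)]]); t=P.mean(0)-R@L.mean(0)
    return th,R,t,P-(L@R.T+t)
E
python3 - <<'E'
from h import *
th,R,t,res=clamp(); print(np.degrees(th),t,res*1e3)
c=load('top0')
loc=lambda p:(R.T@(p[:2]-t))*1e3
f=lambda u,v,z:onz(c,(205+u/4.5,155+v/4.5),z)
for n,u,v,z in [('wheel',531,292,.102),('pointer',366,135,.03),('mark',408,141,.021),('handle',222,182,.078)]:
    p=f(u,v,z);print(n,p,loc(p))
print('wheel nominal',t+R@[0,-.115])
for n,(x,y) in {'lid':(0,.117),'lid2':(0,.115)}.items(): print(n,t+R@[x,y])
# colour centroids
for fn in('top0','side0'):
    c=load(fn); im=c['frame'].astype(int); r_,g,b=im[...,0],im[...,1],im[...,2]
    roi=np.zeros(g.shape,bool)
    if fn=='top0': roi[175:200,270:320]=1
    else: roi[210:250,285:315]=1
    for n,w,z in [('red',(r_-np.maximum(g,b)-35).clip(0)*roi,.03),('green',(g-np.maximum(r_,b)-15).clip(0)*roi,.021)]:
        if n=='red': w=w*(abs(g-b)<25)
        if w.sum()==0: print(fn,n,'none');continue
        yy,xx=np.mgrid[:420,:560]; uv=((w*xx).sum()/w.sum(),(w*yy).sum()/w.sum()); p=onz(c,uv,z); print(fn,n,uv,(w>0).sum(),p,loc(p))
E
```

```text
-17.438020479651396 [0.52733987 0.00246615] [[-1.05403267 -2.36825977]
 [-0.0747958   1.92456506]
 [ 1.37324206  0.87494557]
 [-0.24441358 -0.43125086]]
wheel [ 0.49517068 -0.10489011  0.102     ] [   1.48112439 -112.06261672]
pointer [0.61818707 0.00246493 0.03      ] [86.67238853 27.223371  ]
mark [ 0.61575236 -0.02774414  0.021     ] [93.40244423 -2.32695458]
handle [0.5750189 0.1029202 0.078    ] [ 15.38432571 110.12550757]
wheel nominal [ 0.49287736 -0.10724864]
lid [0.56240172 0.11408903]
lid2 [0.56180237 0.11218095]
top0 red (np.float64(285.4413793103448), np.float64(185.89655172413794)) 16 [0.61526741 0.0053286  0.03      ] [83.02874421 29.08048757]
top0 green (np.float64(295.11678832116786), np.float64(185.83576642335765)) 16 [ 0.61738291 -0.0259965   0.021     ] [94.43433449 -0.17100356]
side0 red (np.float64(298.655303030303), np.float64(225.84469696969697)) 16 [0.61943204 0.00580382 0.03      ] [86.85955644 30.78189403]
side0 green (np.float64(300.2304964539007), np.float64(234.90070921985816)) 17 [ 0.62086052 -0.02626427  0.021     ] [97.83235998  0.6156807 ]
```

```bash
python3 -m jog '{"delta_pos":[[0,0,30],[0,0,30],[22,33,0],[22,33,0],[22,33,0],[22,33,0],[22,33,0],[22,33,0],[22,33,0],[22,33,0]],"rot":[[0,0,0],[0,0,0],[0,0,6.5],[0,0,6.5],[0,0,6.5],[0,0,6.5],[0,0,6.5],[0,0,6.5],[0,0,6.5],[0,0,6.5]],"grip":[100,100,100,100,100,100,100,100,100,100]}'
```

```text
time_s: 0.93
tcp_pos: [0.3369, -0.3381, 0.3073]
ee_rot: [[-0.388, -0.922, -0.0], [-0.922, 0.388, 0.0], [-0.0, 0.0, -1.0]]
wrist_force: [0.4, 0.2, -0.0]
gripper_width: 1.004
```

```bash
python3 -m jog '{"delta_pos":[[22,33,0],[22,33,0],[22,33,0],[22,33,0],[22,33,0],[22,33,0],[22,33,0],[0,0,0],[0,0,0]],"rot":[[0,0,6.5],[0,0,6.5],[0,0,6.5],[0,0,6.5],[0,0,6.5],[0,0,6.5],[0,0,6.5],[0,0,0],[0,0,0]],"grip":[100,100,100,100,100,100,100,100,100]}'
python3 - <<'E'
from h import *
c=snap('wrist','w1'); s=r.sense(); print(s['joints'],s['tcp_pos'],s['ee_rot'],c['xyz'],c['orientation'],s['time_s'])
E
```

```text
time_s: 1.68
tcp_pos: [0.4911, -0.1073, 0.3067]
ee_rot: [[0.384, -0.923, -0.002], [-0.923, -0.384, 0.0], [-0.001, 0.002, -1.0]]
wrist_force: [-0.7, -1.2, 0.4]
gripper_width: 0.997
[ 6.08711724e+00  7.73926024e+00 -1.04953783e+01 -1.09240340e-02
 -7.18673602e+01  1.63530043e+01] [ 0.49043534 -0.10835391  0.30687884] [[ 3.81662102e-01 -9.24300188e-01 -1.78938248e-03]
 [-9.24301674e-01 -3.81662699e-01 -8.60361483e-06]
 [-6.74988222e-04  1.65721289e-03 -9.99998399e-01]] [ 0.52349695 -0.18263933  0.44489076] [[-0.92369007  0.36466702  0.11753561]
 [-0.38313061 -0.88133649 -0.27650844]
 [ 0.00275491 -0.30043959  0.95379687]] 1.7333
```

View pics/w1.png

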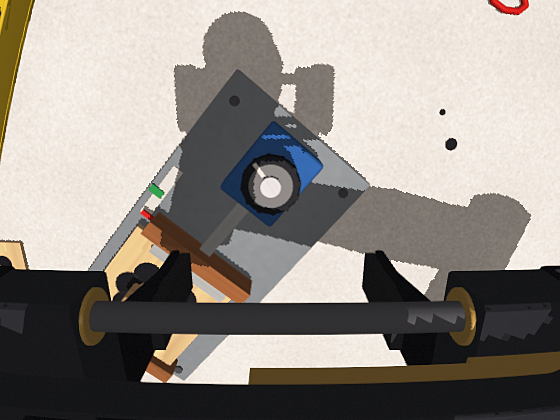

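The wrist view shows the hub cap at (270,187), the mark at (156,190) and the pointer at (146,215). Joint 6 falls as the tool turns clockwise, so I will pre-turn it counter-clockwise before gripping.

```bash
cat >> h.py <<'E'
def marks(c,x0=0,x1=560,y0=0,y1=420):
    hsv=cv2.cvtColor(c['frame'],cv2.COLOR_RGB2HSV); H,S,V=[hsv[...,i].astype(int) for i in range(3)]
    o={}
    for n,m in [('red',((H<5)|(H>174))&(S>190)&(V>90)),('green',(H>45)&(H<85)&(S>110)&(V>60))]:
        m=m.astype(np.uint8); m[:y0]=0;m[y1:]=0;m[:,:x0]=0;m[:,x1:]=0
        nn,l,st,ce=cv2.connectedComponentsWithStats(m)
        for i in range(1,nn):
            if st[i,4]>8: o.setdefault(n,[]).append((st[i].tolist(),ce[i]))
    return o
E
python3 - <<'E'
from h import *
th,R,t,_=clamp(); c=load('w1'); loc=lambda p:(R.T@(p[:2]-t))*1e3
g=cv2.cvtColor(c['frame'],cv2.COLOR_RGB2GRAY)
for uv,z in [((270.5,187),.105)]: p=onz(c,uv,z);print('hub',p,loc(p))
# black disc outline
k=c['frame'].max(2)<60; k[:140]=0;k[235:]=0;k[:,:225]=0;k[:,320:]=0
cs,_=cv2.findContours(k.astype(np.uint8),0,2); b=max(cs,key=cv2.contourArea); e=cv2.minEnclosingCircle(b); print(e)
p=onz(c,e[0],.096); print('disc',p,loc(p))
for n,l in marks(c,100,200,150,250).items():
    for st,ce in l: p=onz(c,ce,.03 if n=='red' else .021); print(n,st,ce,p,loc(p))
# base corners in wrist view
for uv in [(238,69),(369,186)]: p=onz(c,uv,.018); print(p,loc(p))
E
```

```text
hub [ 0.49653524 -0.10362469  0.105     ] [   2.40376023 -110.44643408]
((270.58721923828125, 184.26454162597656), 31.371488571166992)
disc [ 0.4968064  -0.10417368  0.096     ] [   2.82698063 -110.88892749]
red [141, 210, 13, 10, 59] [146.84745763 214.62711864] [0.61880473 0.00449979 0.03      ] [86.65186046 29.34981151]
green [149, 184, 15, 14, 110] [155.78181818 190.6       ] [ 0.61925091 -0.02592727  0.021     ] [96.19573333  0.45483389]
[ 0.57560795 -0.19649813  0.018     ] [ 105.67417279 -175.35553008]
[ 0.37778422 -0.13127381  0.018     ] [-102.60393531 -172.41142894]
```

```bash
python3 -m jog '{"delta_pos":[[6,4.5,0],[0,0,-20],[0,0,-20],[0,0,-20],[0,0,-20],[0,0,-20],[0,0,-20],[0,0,-20],[0,0,-20],[0,0,0]],"rot":[[0,0,7],[0,0,7],[0,0,7],[0,0,7],[0,0,7],[0,0,7],[0,0,7],[0,0,7],[0,0,4],[0,0,0]],"grip":[100,100,100,100,100,100,100,100,100,100]}'; python3 - <<'E'
from h import *
th,R,t,_=clamp(); c=snap('wrist','w2'); s=r.sense(); print(s['joints'],s['tcp_pos'],s['time_s'])
E
```

```text
time_s: 2.57
tcp_pos: [0.4929, -0.1059, 0.1439]
ee_rot: [[0.991, -0.135, -0.009], [-0.135, -0.991, 0.0], [-0.009, 0.001, -1.0]]
wrist_force: [-1.1, -0.6, -0.4]
gripper_width: 1.003
[ 6.33707591e+00  1.65602509e+01 -2.40432155e+01 -1.01133327e-02
 -4.96870289e+01  7.58111056e+01] [ 0.49451078 -0.10582589  0.14607252] 2.6167
```

View pics/w2.png

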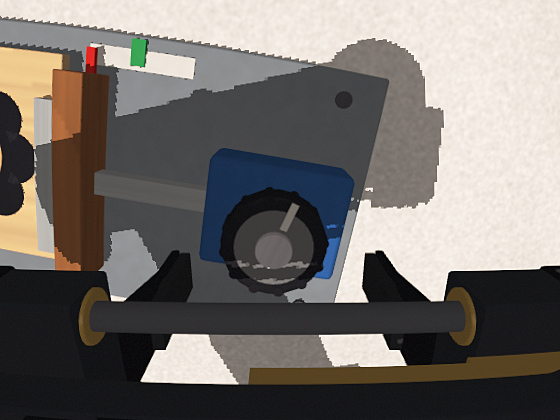

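The wheel is centred between the fingers, with the hub at (273,250). The pointer is at (92,58) and the mark at (139,52), both clearly visible.

```bash
python3 - <<'E'
from h import *
c=load('w2'); p=onz(c,(273.5,250),.105); print(p)
a=np.radians(-18.); y=np.array([-np.sin(a),np.cos(a)])
for n,l in marks(c,70,170,25,90).items():
    for st,ce in l: p=onz(c,ce,.03 if n=='red' else .021); print(n,st,ce,p, p[:2]@y)
for uv,z in [((92,47),.03),((92,72),.03),((139,52),.021),((387,80),.018),((319,64),.018)]: p=onz(c,uv,z);print(uv,p,p[:2]@y)
E
python3 -m jog '{"delta_pos":[[1,1,-20],[0,0,-20],[0,0,-8],[0,0,0],[0,0,0]],"grip":[100,100,100,100,100],"rot":[[0,0,0],[0,0,0],[0,0,0],[0,0,0],[0,0,0]]}'
```

```text
[ 0.49754093 -0.10356327  0.105     ]
red [86, 47, 10, 26, 227] [90.14096916 59.54185022] [0.6190316  0.00548938 0.03      ] 0.19651199196326918
green [131, 38, 16, 29, 389] [138.01799486  52.01799486] [ 0.61941016 -0.02548304  0.021     ] 0.16717245253603263
(92, 47) [0.62667933 0.00218617 0.03      ] 0.19573373349997775
(92, 72) [0.61087948 0.0062285  0.03      ] 0.19469579859047825
(139, 52) [ 0.61930444 -0.02617267  0.021     ] 0.16648390611670727
(387, 80) [ 0.57696724 -0.19504905  0.018     ] -0.007209986940486968
(319, 64) [ 0.59350688 -0.14823783  0.018     ] 0.042421160975048694
time_s: 3.03
tcp_pos: [0.4981, -0.1039, 0.1006]
ee_rot: [[0.991, -0.133, 0.001], [-0.133, -0.991, -0.0], [0.001, 0.0, -1.0]]
wrist_force: [0.3, 0.5, 0.2]
gripper_width: 1.0
```

```bash
python3 -m jog '{"delta_pos":[[-0.5,0,-2],[0,0,0],[0,0,0],[0,0,0],[0,0,0],[0,0,0],[0,0,0],[0,0,0]],"grip":[100,60,60,0,0,0,0,0],"rot":[[0,0,0],[0,0,0],[0,0,0],[0,0,0],[0,0,0],[0,0,0],[0,0,0],[0,0,0]]}'
```

```text
time_s: 3.7
tcp_pos: [0.497, -0.1043, 0.0978]
ee_rot: [[0.991, -0.132, -0.0], [-0.132, -0.991, -0.001], [-0.0, 0.001, -1.0]]
wrist_force: [-0.0, -4.6, 0.6]
gripper_width: 0.683
```

```bash
python3 -m jog '{"delta_pos":[[0,0,0],[0,0,0],[0,0,0],[0,0,0],[0,0,0],[0,0,0],[0,0,0],[0,0,0],[0,0,0],[0,0,0]],"grip":[0,0,0,0,0,0,0,0,0,0],"rot":[[0,0,-3],[0,0,-5],[0,0,-6],[0,0,-6],[0,0,-6],[0,0,-6],[0,0,-6],[0,0,-4],[0,0,0],[0,0,0]]}'; python3 - <<'E'
from h import *
a=np.radians(-18.); y=np.array([-np.sin(a),np.cos(a)])
for n,roi in [('side',(280,320,210,250)),('top',(270,320,175,200))]:
    c=snap(n,n+'1')
    for k,l in marks(c,*roi).items():
        for st,ce in l: p=onz(c,ce,.03 if k=='red' else .021); print(n,k,st,ce,p[:2],p[:2]@y)
E
```

```text
time_s: 4.53
tcp_pos: [0.497, -0.1043, 0.0978]
ee_rot: [[0.648, -0.762, -0.0], [-0.762, -0.648, -0.001], [0.001, 0.001, -1.0]]
wrist_force: [0.3, -5.4, 0.6]
gripper_width: 0.68
```

```bash
python3 -m jog '{"delta_pos":[[0,0,0],[0,0,0],[0,0,0],[0,0,0],[0,0,0],[0,0,0],[0,0,0],[0,0,0],[0,0,0],[0,0,0]],"grip":[0,0,0,0,0,0,0,0,0,0],"rot":[[0,0,-5],[0,0,-6],[0,0,-6],[0,0,-6],[0,0,-6],[0,0,-6],[0,0,-6],[0,0,-6],[0,0,-6],[0,0,-5]]}'; python3 -m jog '{"delta_pos":[[0,0,0],[0,0,0],[0,0,0],[0,0,0],[0,0,0],[0,0,0],[0,0,0],[0,0,0],[0,0,0]],"grip":[0,0,0,0,0,0,0,0,0],"rot":[[0,0,-6],[0,0,-6],[0,0,-6],[0,0,-6],[0,0,-6],[0,0,-5],[0,0,-3],[0,0,0],[0,0,0]]}'; python3 - <<'E'
from h import *
a=cv2.resize(snap('side','side2')['frame'][170:290,215:335,::-1],(400,400),interpolation=2)
b=cv2.resize(snap('top','top2')['frame'][155:265,205:355,::-1],(400,293),interpolation=2)
w=cv2.resize(snap('wrist','w3')['frame'][:,:,::-1],(400,300))
im=np.zeros((600,800,3),np.uint8); im[:400,:400]=a; im[:293,400:]=b; im[300:,400:]=w
cv2.imwrite('pics/m2.png',im)
E
```

```text
time_s: 5.47
tcp_pos: [0.4969, -0.1044, 0.0978]
ee_rot: [[-0.307, -0.952, -0.001], [-0.952, 0.307, -0.001], [0.001, 0.0, -1.0]]
wrist_force: [-0.9, -5.4, 0.6]
gripper_width: 0.68
time_s: 6.22
tcp_pos: [0.4968, -0.1043, 0.0978]
ee_rot: [[-0.825, -0.565, -0.001], [-0.565, 0.825, -0.001], [0.001, -0.001, -1.0]]
wrist_force: [-0.5, -6.1, 0.8]
gripper_width: 0.68
```

View pics/m2.png

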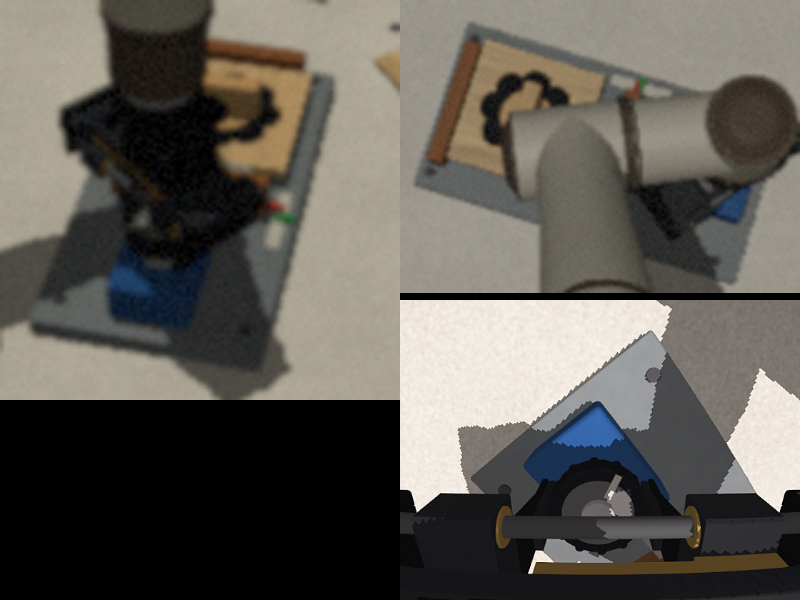

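Side view shows the pointer (about (270,207) in the mosaic) just short of the green mark (285,216). The wheel is following the gripper (138° so far).

```bash
python3 -m jog '{"delta_pos":[[0,0,0],[0,0,0],[0,0,0],[0,0,0],[0,0,0],[0,0,0],[0,0,0],[0,0,0]],"grip":[0,0,0,0,0,0,0,0],"rot":[[0,0,-5],[0,0,-6],[0,0,-6],[0,0,-5],[0,0,-3],[0,0,-2],[0,0,0],[0,0,0]]}'; python3 - <<'E'
from h import *
a=np.radians(-18.); y=np.array([-np.sin(a),np.cos(a)])
for n,x0,y0,w,h,z in [('side',285,215,35,35,.03),('top',275,175,40,25,.03)]:
    c=snap(n,n+'3'); o=load(n+'0')
    im=np.hstack([q['frame'][y0:y0+h,x0:x0+w,::-1] for q in (o,c)])
    cv2.imwrite(f'pics/{n}3c.png',cv2.resize(im,None,fx=10,fy=10,interpolation=0))
a=cv2.imread('pics/side3c.png');b=cv2.imread('pics/top3c.png')
print(a.shape,b.shape)
im=np.zeros((600,800,3),np.uint8); im[:350,:700]=a; im[350:600,:800]=b; cv2.imwrite('pics/m3.png',im)
E
```

```text
time_s: 7.03
tcp_pos: [0.4968, -0.1043, 0.0978]
ee_rot: [[-0.992, -0.129, -0.001], [-0.129, 0.992, -0.001], [0.001, -0.001, -1.0]]
wrist_force: [-0.8, -5.5, 1.4]
gripper_width: 0.679
(350, 700, 3) (250, 800, 3)
```

View pics/m3.png

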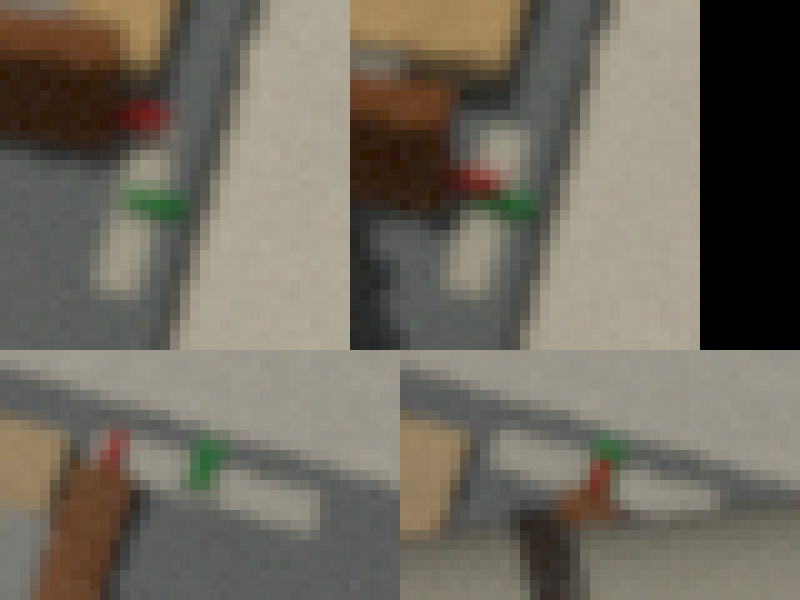

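The pointer appears level with the mark in both views. I will turn the last 4°, release, go up, and check with the wrist camera at the earlier good angle.

```bash
python3 -m jog '{"delta_pos":[[0,0,0],[0,0,0],[0,0,0],[0,0,0],[0,0,0],[0,0,0],[0,0,20],[0,0,30]],"grip":[0,0,0,100,100,100,100,100],"rot":[[0,0,-3],[0,0,-1],[0,0,0],[0,0,0],[0,0,0],[0,0,0],[0,0,0],[0,0,0]]}'; python3 -m jog '{"delta_pos":[[0,0,10],[0,0,10],[0,0,10],[0,0,0],[0,0,0],[0,0,0],[0,0,0],[0,0,0],[0,0,0],[0,0,0]],"grip":[100,100,100,100,100,100,100,100,100,100],"rot":[[0,0,7],[0,0,7],[0,0,7],[0,0,7],[0,0,7],[0,0,7],[0,0,7],[0,0,7],[0,0,7],[0,0,7]]}';  python3 -m jog '{"delta_pos":[[4,10,0],[4,10,0],[4,10,0],[4,10,0],[4,10,0],[4,10,0],[4,10,0],[4,10,0],[4,10,0],[4,10,0]],"grip":[100,100,100,100,100,100,100,100,100,100],"rot":[[0,0,7],[0,0,7],[0,0,7],[0,0,7],[0,0,7],[0,0,7],[0,0,7],[0,0,7],[0,0,7],[0,0,7]]}'; python3 -m jog '{"delta_pos":[[0,0,0],[0,0,0],[0,0,0],[0,0,0],[0,0,0]],"grip":[100,100,100,100,100],"rot":[[0,0,7],[0,0,7],[0,0,4.5],[0,0,0],[0,0,0]]}'
python3 - <<'E'
from h import *
c=snap('wrist','w4'); s=r.sense(); print(s['joints'],s['time_s'])
E
```

```text
time_s: 7.8
tcp_pos: [0.495, -0.1032, 0.1453]
ee_rot: [[-0.998, -0.059, -0.008], [-0.059, 0.998, 0.0], [0.007, 0.001, -1.0]]
wrist_force: [0.4, -0.5, -0.1]
gripper_width: 0.954
time_s: 8.63
tcp_pos: [0.4971, -0.103, 0.1774]
ee_rot: [[-0.28, -0.96, 0.0], [-0.96, 0.28, 0.0], [-0.001, 0.0, -1.0]]
wrist_force: [0.0, -0.2, -0.1]
gripper_width: 1.002
time_s: 9.47
tcp_pos: [0.5372, -0.0025, 0.1774]
ee_rot: [[0.807, -0.591, -0.0], [-0.591, -0.807, 0.0], [-0.0, -0.0, -1.0]]
wrist_force: [0.2, -0.5, 0.5]
gripper_width: 0.998
time_s: 9.88
tcp_pos: [0.537, -0.0032, 0.1774]
ee_rot: [[0.95, -0.313, -0.0], [-0.313, -0.95, 0.0], [-0.0, -0.0, -1.0]]
wrist_force: [0.2, 0.2, 0.9]
gripper_width: 0.999
[ 1.69560434e+01  1.71786609e+01 -1.77246016e+01 -1.47119774e-02
 -5.50994815e+01  5.48405047e+01] 9.9333
```

View pics/w4.png

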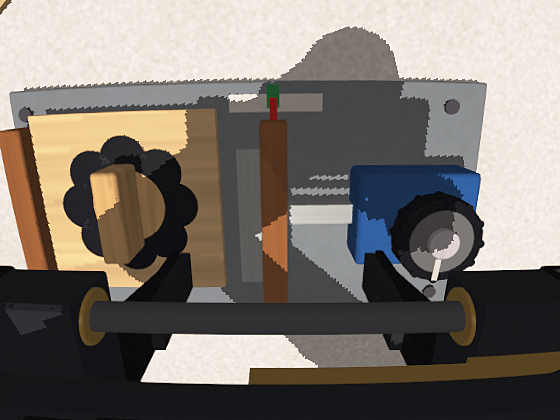

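The pointer (273,108) is in line with the green mark (272,92), viewed almost directly along the clamp's x, and the lid has clear room. Next I compute the offset and the handle position.

```bash
python3 - <<'E'
from h import *
c=load('w4'); s=r.sense()
# base edge angle at z=.018 : top edge corners
A=onz(c,(11,92),.018); B=onz(c,(487,83),.018); print(A,B); d=(A-B)[:2]; print('len',np.linalg.norm(d),'ang',np.degrees(np.arctan2(d[1],d[0]))-90)
a=np.radians(-18.); 
hsv=cv2.cvtColor(c['frame'],cv2.COLOR_RGB2HSV).astype(int); H,S,V=hsv[...,0],hsv[...,1],hsv[...,2]
for y_,x_ in [(110,273),(92,272)]: print(hsv[y_,x_])
for ang in (-18,-18.4):
  a=np.radians(ang); y=np.array([-np.sin(a),np.cos(a)]); R=np.array([[np.cos(a),-np.sin(a)],[np.sin(a),np.cos(a)]])
  for n,m,z in [('red',((H<6)|(H>172))&(S>150),.03),('green',(H>45)&(H<90)&(S>90),.021)]:
    m=m.copy(); m[:80]=0;m[125:]=0;m[:,:255]=0;m[:,290:]=0
    yy,xx=np.nonzero(m); p=onz(c,(xx.mean(),yy.mean()),z); print(ang,n,len(xx),xx.min(),xx.max(),yy.min(),yy.max(),p,'y',p[:2]@y)
# wheel-derived
for uv in [(91,172),(131,163),(143,252),(108,262)]: print('handle top',uv,onz(c,uv,.078))
for uv in [(28,116),(215,109),(226,287)]: print('lid corner',onz(c,uv,.04))
print(s['tcp_pos'])
E
```

```text
[0.69650608 0.18167879 0.018     ] [ 0.57677825 -0.19674617  0.018     ]
len 0.3969133394351142 ang -17.55656875706086
[  0 207 116]
[ 68 172  80]
-18 red 155 270 277 98 119 [ 0.60978096 -0.0229019   0.03      ] y 0.16665167299330005
-18 green 182 267 278 84 107 [ 0.62151065 -0.02611049  0.021     ] y 0.1672248065206231
-18.4 red 155 270 277 98 119 [ 0.60978096 -0.0229019   0.03      ] y 0.1707457039650605
-18.4 green 182 267 278 84 107 [ 0.62151065 -0.02611049  0.021     ] y 0.1714036256765143
handle top (91, 172) [0.61151528 0.10899446 0.078     ]
handle top (131, 163) [0.60793723 0.07916221 0.078     ]
handle top (143, 252) [0.54505312 0.09894686 0.078     ]
handle top (108, 262) [0.54581062 0.12826827 0.078     ]
lid corner [0.66878451 0.16100203 0.04      ]
lid corner [0.62352085 0.0182767  0.04      ]
lid corner [0.48054481 0.06337116 0.04      ]
[ 0.53703114 -0.00326395  0.17745245]
```

```bash
python3 - <<'E'
import cv2
a=cv2.imread('pics/w4.png')
im=cv2.resize(a[75:135,225:325],None,fx=5,fy=5,interpolation=0)
b=cv2.resize(a[150:300,60:240],None,fx=2,fy=2,interpolation=2)
import numpy as np
o=np.zeros((600,500,3),np.uint8);o[:300,:500]=im;o[300:600,:360]=b;cv2.imwrite('pics/w4c.png',o)
E
```

```text
(no output)
```

View pics/w4c.png

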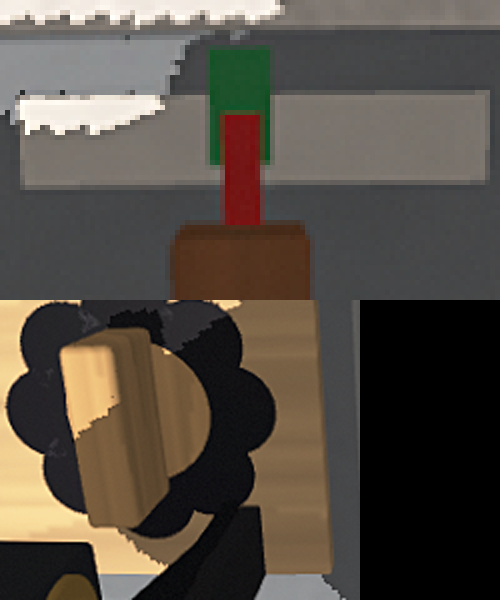

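The pointer sits about 0.5 mm from the mark's middle. The lid centre from its corners is (0.575, 0.112) with yaw −17.6°. I will move over it and descend.

```bash
python3 -m jog '{"delta_pos":[[9.5,28.8,0],[9.5,28.8,0],[9.5,28.8,0],[9.5,28.8,0],[0,0,-20],[0,0,-20],[0,0,0],[0,0,0]],"grip":[100,100,60,60,60,60,60,60],"rot":[[0,0,0.6],[0,0,0],[0,0,0],[0,0,0],[0,0,0],[0,0,0],[0,0,0],[0,0,0]]}'
python3 - <<'E'
from h import *
c=snap('wrist','w5'); print(r.sense()['tcp_pos']); print(proj(c,(.575,.112,.078)),proj(c,r.sense()['tcp_pos']))
E
```

```text
time_s: 10.6
tcp_pos: [0.5745, 0.1114, 0.1367]
ee_rot: [[0.953, -0.302, -0.002], [-0.302, -0.953, -0.001], [-0.002, 0.002, -1.0]]
wrist_force: [0.4, -0.2, 0.2]
gripper_width: 0.647
[0.57538053 0.11156171 0.13796539]
[277.33852069 242.7216942 ] [278.57131083 294.95341634]
```

View pics/w5.png

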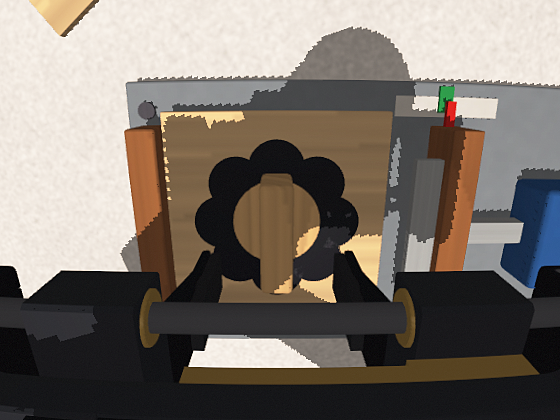

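The handle (277,236) is centred between the fingers. One check on the centre along the handle, then grip.

```bash
python3 - <<'E'
from h import *
c=load('w5')
for uv,z in [((276,179),.078),((277,272),.078),((277,293),.078),((276.5,218),.04)]: print(uv,onz(c,uv,z))
for p in [(.035,0),(-.035,0)]:
    a=np.radians(-17.6); q=np.array([.575,.112])+[p[0]*np.cos(a),p[0]*np.sin(a)]; print(proj(c,[*q,.078]),proj(c,[*q,.04]))
E
python3 -m jog '{"delta_pos":[[0,0,-15],[0,0,-20],[0,0,-20],[0,0,-11],[0,0,0],[0,0,0]],"grip":[60,60,60,60,60,60],"rot":[[0,0,0],[0,0,0],[0,0,0],[0,0,0],[0,0,0],[0,0,0]]}'
```

```text
(276, 179) [0.6121623  0.10102653 0.078     ]
(277, 272) [0.55652832 0.11806437 0.078     ]
(277, 293) [0.54249917 0.12250957 0.078     ]
(276.5, 218) [0.57759086 0.11163364 0.04      ]
[277.37652768 185.46864184] [277.14608718 172.02448454]
[277.30269693 294.17243491] [277.10261686 266.85694644]
time_s: 11.15
tcp_pos: [0.5757, 0.1116, 0.0723]
ee_rot: [[0.954, -0.301, 0.001], [-0.301, -0.954, -0.0], [0.001, -0.0, -1.0]]
wrist_force: [-0.4, 0.5, -0.5]
gripper_width: 0.6
```

```bash
python3 -m jog '{"delta_pos":[[1.5,-0.5,-1],[0,0,0],[0,0,0],[0,0,0],[0,0,0],[0,0,0],[0,0,0],[0,0,0],[0,0,0]],"grip":[40,40,0,0,0,0,0,0,0],"rot":[[0,0,0],[0,0,0],[0,0,0],[0,0,0],[0,0,0],[0,0,0],[0,0,0],[0,0,0],[0,0,0]]}' && python3 -m jog '{"delta_pos":[[0,0,2],[0,0,5],[0,0,8],[0,0,10],[0,0,10],[0,0,10],[0,0,10],[0,0,10],[0,0,0],[0,0,0]],"grip":[0,0,0,0,0,0,0,0,0,0],"rot":[[0,0,0],[0,0,0],[0,0,0],[0,0,0],[0,0,0],[0,0,0],[0,0,0],[0,0,0],[0,0,0],[0,0,0]]}'
```

```text
time_s: 11.9
tcp_pos: [0.5766, 0.1112, 0.0708]
ee_rot: [[0.954, -0.301, 0.0], [-0.301, -0.954, -0.0], [0.0, -0.0, -1.0]]
wrist_force: [-0.6, 0.3, 2.4]
gripper_width: 0.23
time_s: 12.73
tcp_pos: [0.5769, 0.1114, 0.1365]
ee_rot: [[0.954, -0.301, 0.002], [-0.301, -0.954, 0.001], [0.001, -0.001, -1.0]]
wrist_force: [-0.3, 0.8, -2.3]
gripper_width: 0.226
```

```bash
python3 -m jog '{"delta_pos":[[0,0,5],[0,0,10],[0,0,14],[0,0,14],[0,0,14],[0,0,14],[0,0,10],[0,0,6],[0,0,3],[0,0,0]],"grip":[0,0,0,0,0,0,0,0,0,0],"rot":[[0,0,0],[0,0,0],[0,0,0],[0,0,0],[0,0,0],[0,0,0],[0,0,0],[0,0,0],[0,0,0],[0,0,0]]}' && python3 -m jog '{"delta_pos":[[0,0,0],[0,0,0],[0,0,0],[0,0,0],[0,0,0],[0,0,0]],"grip":[0,0,0,0,0,0],"rot":[[0,0,0],[0,0,0],[0,0,0],[0,0,0],[0,0,0],[0,0,0]]}'; python3 - <<'E'
from h import *
a=cv2.resize(snap('side','side6')['frame'][60:300,140:380,::-1],(400,400),interpolation=2)
w=cv2.resize(snap('wrist','w6')['frame'][:,:,::-1],(400,300))
b=cv2.resize(snap('top','top6')['frame'][155:265,205:355,::-1],(400,293),interpolation=2)
im=np.zeros((600,800,3),np.uint8); im[:400,:400]=a; im[:293,400:]=b; im[300:,400:]=w
cv2.imwrite('pics/m6.png',im); s=r.sense(); print(s['wrist_force'],s['moment'],s['tcp_pos'],s['gripper_width'])
E
```

```text
time_s: 13.57
tcp_pos: [0.5766, 0.1112, 0.226]
ee_rot: [[0.954, -0.301, 0.0], [-0.301, -0.954, 0.0], [0.0, -0.0, -1.0]]
wrist_force: [0.7, 0.8, -1.8]
gripper_width: 0.226
time_s: 14.07
tcp_pos: [0.5765, 0.1112, 0.2253]
ee_rot: [[0.954, -0.301, -0.0], [-0.301, -0.954, -0.0], [-0.0, 0.0, -1.0]]
wrist_force: [-0.1, 0.1, -1.7]
gripper_width: 0.224
[ 0.20268983 -0.8416239  -2.38076167] [-0.05312435  0.09752536 -0.03199463] [0.57656592 0.11120365 0.22549979] 0.22591405247269186
```

View pics/m6.png

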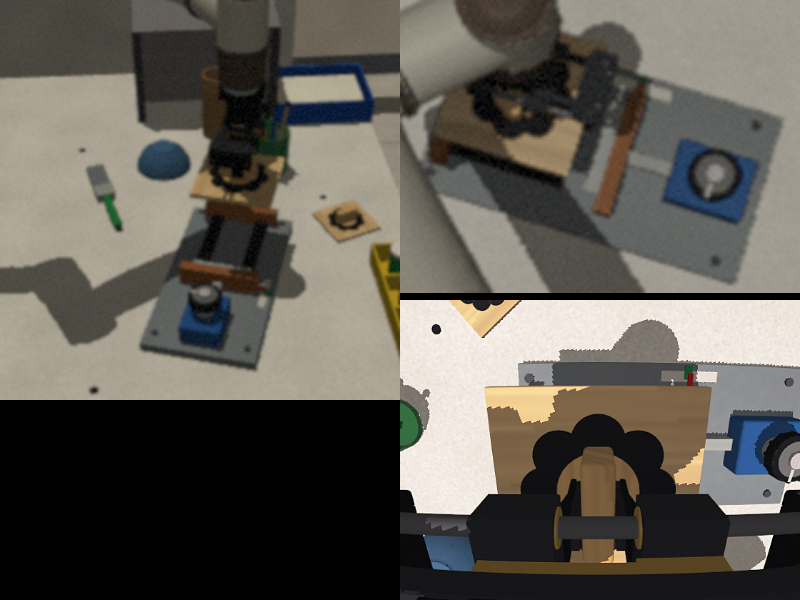

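Mosaic: the lid is held clear of the bed, with bystanders in place and the pointer still at the mark. I will check level by projecting the lid corners as if it were perfectly level.

```bash
python3 - <<'E'
from h import *
c=load('w6'); a=np.radians(-17.6); R=np.array([[np.cos(a),-np.sin(a)],[np.sin(a),np.cos(a)]])
for z in (.1947,.1897):
  for l in [(.075,.075),(.075,-.075)]:
    q=np.array([.576,.112])+R@l; u=proj(c,[*q,z]); print(z,u, 'mosaic',400+u[0]*400/560,300+u[1]*400/560)
hsv=cv2.cvtColor(c['frame'],cv2.COLOR_RGB2HSV).astype(int); f=c['frame']
# vertical profile through far edge
for x in (130,280,420): print(x,[(y,f[y,x].tolist()) for y in range(112,130,2)])
im=load('w6'); H,S=hsv[...,0],hsv[...,1]
for n,m,z in [('red',((H<6)|(H>172))&(S>150),.03),('green',(H>45)&(H<90)&(S>90),.021)]:
    m=m.copy(); m[:80]=0;m[125:]=0;m[:,:385]=0;m[:,430:]=0
    yy,xx=np.nonzero(m); p=onz(c,(xx.mean(),yy.mean()),z); print(n,len(xx),p,(R.T@p[:2])[1])
E
```

```text
0.1947 [118.39207185 119.37411146] mosaic 484.5657656080592 385.26722247102236
0.1947 [437.48559586 119.71060799] mosaic 712.4897113308632 385.50757713481477
0.1897 [122.7181875 118.7433199] mosaic 487.6558482114592 384.81665707268303
0.1897 [433.09459874 119.06978667] mosaic 709.3532848122761 385.0498476228064
130 [(112, [236, 227, 217]), (114, [238, 231, 222]), (116, [238, 231, 222]), (118, [243, 235, 227]), (120, [235, 227, 216]), (122, [207, 164, 114]), (124, [249, 223, 159]), (126, [247, 220, 157]), (128, [248, 221, 159])]
280 [(112, [73, 72, 75]), (114, [72, 73, 74]), (116, [74, 74, 76]), (118, [66, 73, 78]), (120, [126, 101, 71]), (122, [130, 105, 75]), (124, [129, 104, 74]), (126, [125, 101, 73]), (128, [122, 98, 70])]
420 [(112, [234, 226, 215]), (114, [239, 229, 212]), (116, [137, 139, 141]), (118, [139, 140, 142]), (120, [129, 127, 128]), (122, [121, 96, 69]), (124, [122, 98, 70]), (126, [122, 99, 70]), (128, [123, 100, 70])]
red 127 [ 0.61066195 -0.02275521  0.03      ] 0.16295572907111347
green 162 [ 0.62079383 -0.02520782  0.021     ] 0.16368149944382865
```

The far corners match the level prediction within about 1 px, and the pointer is within 0.7 mm of the mark. Handing in.

```bash
python3 -c "
from station import finish_job; print(finish_job())"
```

```text
the job is handed in; nothing more can be done
None
```

I turned the handwheel clockwise about 168° in one grasp, so the red pointer moved to the green mark. Then I pinched the larger lid by its handle, lifted it straight up about 155 mm and handed the job in while still holding it. By the robot's clock the job took about 14 s of the 51 s allowed.

- **Pointer:** the last wrist pictures put it 0.5 to 0.7 mm from the middle of the mark, which is within the roughly 2 mm calibration accuracy.
- **Height:** the lid's underside is at about 185 mm, roughly 155 mm above the bed strips.
- **Level:** the far corners of the lid match a level lid to within a pixel or two. The grip was steady, and the gripper carried about 2 N.
- **Other things:** the last side, top and wrist pictures show nothing disturbed in the parts I looked at. They do not cover the paint bottle, glue jar and scissors, which I never went near while low.
- **Disagreements:** my first estimate of the clamp position from the top view was about 4 mm off along its length. I used the closer wrist measurements instead. An automatic colour check of the marks in the side and top views partway through found nothing, so I checked those by eye.

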